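Turn the handcart wheel to bring its valve upright for the pump

ROBOT

A 6-joint arm with a two-finger parallel gripper is mounted at the origin on the work surface. World frame = base frame: x ahead of the robot, y to its left, z up, the work surface at z = 0. Lengths are in m, angles in rad, forces in N, time in s.
With the tool pointing down it reaches from about 0.275 to 0.725 m from the base axis. Payload 5.6 kg.
Tool frame: the origin (TCP) lies midway between the tips of the shut fingers; the grasp point (between the pads) lies 19 mm behind it; z points along the fingers, y is the line along which they close (so a half turn about z gives the same grasp; the last joint's range is limited). The gripper opens to 85 mm and grips with 20 to 120 N. Pads are 22 mm wide; open, the fingers measure 114 mm over their backs; the gripper's body (76 mm by 85 mm) begins 54 mm behind the grasp point. The pads swing forward as they close: fully open they stand 13 mm farther back than shut.
Start: joints at [1.553, 0.255, 0.108, 0, -1.424, -0.285], TCP at [0.164, 0.525, 0.231] pointing down, gripper open.
Joint ranges: [-2.95, 2.95], [-1.21, 1.97], [-1.09, 1.5], [-2.87, 1.71], [-2.94, -0.07], [-3.05, 3.05]. Speed limits (rad/s): [2.57, 2.57, 3.14, 3.14, 3.14, 3.14].

INTERFACE

Orientations are given as a unit quaternion [x, y, z, w].
In Python, from bench import bot gives the robot as it stands.
- The arm moves only by the tool jog_arm, called after "Emit:" in YAML: its name, and indented under it one key for each argument. Schema: {"type":"object","properties":{"moves":{"type":"array","items":{"type":"array","items":{"type":"number"},"minItems":6,"maxItems":6},"minItems":1,"maxItems":20},"aperture":{"type":"number"},"force":{"type":"number"},"only":{"type":"string"},"quiet":{"type":"boolean"},"lines":{"type":"string"}},"required":["moves"],"additionalProperties":false}. moves is a list of rows, 1 to 20 of them, each of 6 numbers: dx, dy, dz in m, then a rotation vector rx, ry, rz in rad; each row shifts and turns the commanded pose from where the row before left it, along the tool's axes as they then stand; what a row does not reach is not made up. A row lasts 1/8 s, in which the tool goes at most 0.0625 m and 0.188 rad, less where a joint would pass 70% of its speed; a pose out of reach is approached as far as the arm can. aperture is the opening from 0.0 (shut) to 1.0 (fully open), set as the call begins (left out keeps the last). The fingers move at their own pace and stop on an object; force is the grip in N (left out, the last holds). Time passes only in rows, so rows that do not move let the fingers close. The tool returns the time, the measured TCP pose, the force, the opening and the grip force at its end. only (a regular expression) keeps the lines of the reply that match it, lines (a string "A,B") keeps lines A to B, and quiet returns only ok. Input that does not fit is refused with a message, and nothing moves.
- bot.observe(): the state, without advancing time (a new reading comes with each control period).
- bot.grab_frame(name): name is "scene" or "top"; returns the picture (384x512x3 uint8, red, green, blue); there is no depth.
- bot.calibration(name): a dict with "fx", "fy", "cx", "cy" (pixels), "distortion" ([k1, k2, p1, p2, k3] as OpenCV has them; the pictures are not rectified), "rvec" (rotation vector, rad) and "tvec" (3), from world to camera coordinates, as OpenCV has them. Camera axes: x right, y down, z forward; pixel columns grow to the right and rows downward; lengths in m; the calibration is good to about 2 mm. A picture is of the moment at which its call begins. calibration takes no time and is no camera call.
- bot.sign_off(): hands the job in; it is judged then, once.
Trained networks look in the newest picture that a camera, given by its name, has taken for a name from the list of things; names that differ only in an ending like _2 or _b are one class to them, and where a whole thing is asked for, a point or a joint stands for the part that bears it (a point fixed in the world has none). Each returns a list of dicts, best first, with "confidence" (0 to 1); they miss things now and then, are a little off and sometimes report something else, mostly with a low value. They report only what shows in the picture. A call takes as long as a camera call.
- bot.find_in(name, camera): "rect" ([left, top, right, bottom] in pixels, round what is visible of it).
- bot.trace(name, camera): "mask" (384x512 bool, what is visible of it) and "rect" ([left, top, right, bottom] in pixels, round what is visible of it).
The state is a dict: "t": time; "joint_positions": joint angles; "joint_vel": joint speeds; "tau": joint torques, N m; "tool_pos": TCP position; "tool_rot": TCP orientation; "force": force on the tool from outside, world axes, zero at the start; "wrist_torque": the same for the moment, N m; "finger_gap": opening from 0.0 (shut) to 1.0 (fully open); "gripper_force": force on a finger pad.
Only numpy, scipy, OpenCV 4.12 (cv2) and the standard library are available. Lean on these libraries where they do the work, as an engineer would, in place of code of your own. Each camera call takes 0.05 s, during which the arm holds its last target. There are 200 camera calls.

TASK

The stall's handcart wheel sits on its axle in the bench stand, waiting for air. With a fingertip, push it round by its spokes, one after another as needed, until the valve is at the very bottom of the rim and its stem points straight up at the hub, ready for the pump, and leave it standing still. Push gently and only on the spokes: never grip one, keep your fingers off the dirty tyre and the soft valve stem, and leave the stand and everything else on the bench where it is.

Things in the scene. Friction and masses are not known exactly. Their poses are not given: they have to be found in the camera images.
- stand: Loose 5.5 kg steel bench stand, base plate 180 (x) by 280 mm (y); origin under the plate's centre. Its x axis runs along the wheel's axle, away from the robot within about 15 degrees; y lies in the wheel's plane. Two upside-down V legs, at x = -50 and +50 mm, run from the axle down to y = -108 and +108 mm; axle and nuts end at x = -64 and +64 mm. Slides or tips if pushed with over some 25 N.
- hub (a point): Centre of the wheel, on the level axle, 180 mm above the table. The wheel stands upright; its hub has 23 mm radius and is 72 mm long along the axle; its aluminium rim lies between 92 and 106 mm radius and is 32 mm thick.
- wheel (a joint): Turn of the wheel about the stand's x axis, rad, no end stops; growing values carry the top of the wheel to the right as seen from the robot (towards the stand's -y). At 0 or any number of whole turns the valve is at the bottom, stem straight up. Starts at 2.0 to 4.3. Stiff bush: it stays where it is left, does not coast, and takes about 4 N at 60 mm radius to turn.
- spokes: The five straight bare aluminium spokes, 72 degrees apart; origin at the hub centre, turns with the wheel. At wheel = 0 one points straight up. Each is 15 mm wide, from the hub to the rim. Its robot-side face stands before the wheel's centre plane by 31 mm at the hub, 23 mm at 60 mm radius, 17 mm at the rim, so a fingertip in the gap beside it can push it sideways.
- tyre: Black tyre of the wheel, outside diameter 297 mm, 45 mm thick (22 mm to either side of the wheel's centre plane), inner radius 104 mm; origin at the hub centre, turns with the wheel. Keep off.
- valve: Valve stem, 11 mm thick black rubber with a brass cap, 41 mm long, in the wheel's centre plane, midway between two spokes. Origin at its root on the rim, 93 mm from the hub centre; z points along the stem to the hub, and is straight up when the job is done. Keep off.
- valve_tip (a point): Free end of the valve stem, 52 mm from the hub centre; its z axis points along the stem towards the hub.
- cream_jar: Closed blue and yellow jar, 72 mm across, 62 mm high, before the stand on its left; origin under its centre. Leave alone.
- polish_tin: Flat tin, 94 mm across, 28 mm high, right beside the stand's base plate; origin under its centre. Leave alone.
- open_jar: Open blue jar, 68 mm across, 44 mm high, beyond the stand; origin under its centre. Leave alone.
- jar_lid: Blue lid, 72 mm across, 16 mm high, beyond the stand; origin under its centre. Leave alone.
- brush: Shoe brush, 150 by 52 mm, 44 mm high, beyond the stand; origin under its centre. Leave alone.
- spanner: Steel spanner, 190 mm long, flat on the bench, to the right of the stand; origin under its middle. Leave alone.
- shoe: Black slip-on shoe, 300 mm long, 85 mm high, left of the stand; origin under its centre. Leave alone.
- pump: Hand pump lying on the bench, 370 mm long, 35 mm high, handle 110 mm wide, far right; origin under its barrel. Leave alone.

How it is judged:
By the outcome, as a careful person would: the job done as asked, in the order asked, and still so for the second after the job is handed in, with the robot touching nothing.
It also fails if it takes over 61 s, if anything falls off the work surface, if the arm or the gripper's body presses on something with over 40 N, if the wrist force passes 120 N, or if a joint passes its speed limit or range.

## Working session

There is one attempt and no reset: what is moved stays moved. The work goes in short steps, Python scripts to look and compute and a tool call to move; the robot and the scene stay as the last step left them, time stands still between calls to the robot, and variables do not carry over. Pictures are saved under pics/ and viewed, at most 10 in all, crops included, and the job is handed in when it is done.

```bash
ls; mkdir -p pics; python3 - <<'E'
from bench import bot
import cv2,numpy as np
for c in("scene","top"):
    im=bot.grab_frame(c); cv2.imwrite(f"pics/{c}0.png",cv2.cvtColor(im,cv2.COLOR_RGB2BGR))
    k=bot.calibration(c); R=cv2.Rodrigues(np.array(k["rvec"]))[0]
    print(c,k, "pos",-R.T@np.array(k["tvec"]).ravel())
    for n in("stand","hub","wheel","spokes","tyre","valve","valve_tip"):
        print(n,[(np.round(d["rect"]).tolist(),round(d["confidence"],2)) for d in bot.find_in(n,c)[:2]])
print(bot.observe())
E
```

```text
pics
scene {'fx': 397.73332961880953, 'fy': 397.73332961880953, 'cx': 256.9138521160898, 'cy': 189.56125364664302, 'distortion': array([-0.05687517,  0.        ,  0.        ,  0.        ,  0.        ]), 'rvec': array([ 1.96088852,  1.50662814, -0.59691045]), 'tvec': array([-0.09379324, -0.32132024,  1.92521099])} pos [ 1.52750747 -0.31555638  1.1771263 ]
stand [([236.0, 128.0, 311.0, 222.0], 0.7)]
hub [([233.0, 132.0, 314.0, 218.0], 0.86), ([331.0, 230.0, 352.0, 245.0], 0.75)]
wheel [([235.0, 127.0, 315.0, 190.0], 0.89)]
spokes [([253.0, 145.0, 301.0, 183.0], 0.93), ([297.0, 227.0, 321.0, 254.0], 0.45)]
tyre [([234.0, 129.0, 314.0, 192.0], 0.91)]
valve []
valve_tip [([201.0, 241.0, 249.0, 269.0], 0.55)]
top {'fx': 366.60079134972005, 'fy': 366.60079134972005, 'cx': 258.6103886871634, 'cy': 192.9435516836956, 'distortion': array([-0.11696186,  0.        ,  0.        ,  0.        ,  0.        ]), 'rvec': array([ 2.16805273, -2.23015303,  0.08589014]), 'tvec': array([-0.04390199,  0.5662844 ,  1.18877687])} pos [ 0.49240774 -0.03744247  1.22144527]
stand [([176.0, 186.0, 280.0, 242.0], 
[... 207 characters left out ...]

{'t': 0.8, 'joint_positions': array([ 1.55261253e+00,  2.55099752e-01,  1.08203313e-01,  3.25151144e-05,
       -1.42390585e+00, -2.84596675e-01]), 'joint_vel': array([ 0.00070223,  0.00031691,  0.00097004, -0.00172308,  0.00024317,
        0.00154398]), 'tau': array([-1.04892501e-03, -3.86360765e+01,  2.38059175e+01,  5.36761165e+00,
       -4.60774663e-04,  2.96205462e-05]), 'tool_pos': array([0.16398439, 0.52498154, 0.23128956]), 'tool_rot': array([ 9.88562727e-01, -1.50810262e-01,  1.63361491e-05,  8.20381772e-07]), 'force': array([0.22192341, 0.80570208, 0.15872776]), 'wrist_torque': array([-0.02925919,  0.08069182,  0.01748981]), 'gripper_force': 0.0, 'finger_gap': 1.0028136956581348}
```

View pics/scene0.png

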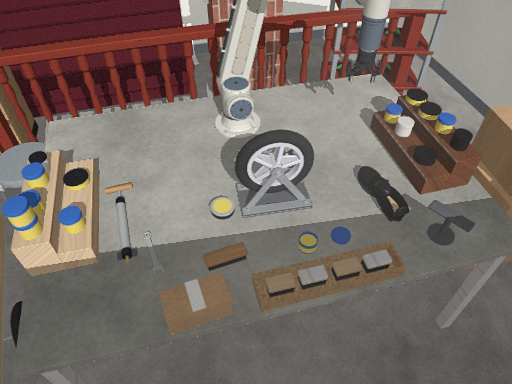

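View pics/top0.png

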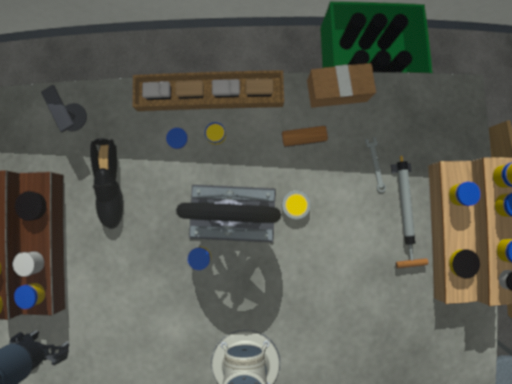

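```bash
cat > h.py <<'E'
from bench import bot
import cv2,numpy as np
from scipy.optimize import minimize
def proj(P,c):
    k=bot.calibration(c); K=np.array([[k["fx"],0,k["cx"]],[0,k["fy"],k["cy"]],[0,0,1]])
    return cv2.projectPoints(np.asarray(P,float).reshape(-1,3),k["rvec"],k["tvec"],K,k["distortion"])[0].reshape(-1,2)
def world(p,L):
    x,y,a=p; c,s=np.cos(a),np.sin(a); L=np.asarray(L,float).reshape(-1,3)
    return np.c_[x+c*L[:,0]-s*L[:,1],y+s*L[:,0]+c*L[:,1],L[:,2]]
def ring(r,x,n=90):
    t=np.linspace(0,2*np.pi,n); return np.c_[x+0*t,r*np.sin(t),.18+r*np.cos(t)]
def tyre_outline():
    # rounded tyre: crown ring at centre plane, shoulders at +-17
    return np.vstack([ring(.1485,0),ring(.1475,.008),ring(.1475,-.008),ring(.143,.016),ring(.143,-.016),ring(.13,.022),ring(.13,-.022)])
def unwrap(im,p,c="scene",plane=0.0,S=400,half=.12):
    # view from robot: image right = stand -y, up = z
    v,u=np.mgrid[0:S,0:S]; L=np.c_[np.full(S*S,plane),-((u.ravel()+.5)/S*2-1)*half,.18-((v.ravel()+.5)/S*2-1)*half]
    q=proj(world(p,L),c).reshape(S,S,2).astype(np.float32)
    return cv2.remap(im,q[...,0],q[...,1],cv2.INTER_CUBIC)
E
python3 - <<'E'
from h import *
im={}; T={}
for c in("scene","top"):
    im[c]=bot.grab_frame(c); d=bot.trace("tyre",c)[0]; T[c]=d["mask"]
    print(c,d["confidence"],d["rect"],T[c].sum())
def cost(p,dbg=0):
    tot=0
    for c in T:
        h=cv2.convexHull(proj(world(p,tyre_outline()),c).astype(np.float32)).reshape(-1,2)
        m=np.zeros((384*4,512*4),np.uint8); cv2.fillPoly(m,[np.round(h*4+1.5).astype(np.int32)],1)
        t=cv2.resize(T[c].astype(np.float32),None,fx=4,fy=4)
        # outer silhouette only: hull of mask's 
        hm=cv2.convexHull(np.argwhere(T[c])[:,::-1].astype(np.float32)).reshape(-1,2)
        t=np.zeros_like(m); cv2.fillPoly(t,[np.round(hm*4+1.5).astype(np.int32)],1)
        e=(m!=t).sum()/16; tot+=e
        if dbg: print(c,e,t.sum()/16)
    return tot
best=None
for x in(.5,.42,.46):
    r=minimize(cost,[x,.06,0],method="Nelder-Mead",options=dict(initial_simplex=[[x,.06,0],[x+.03,.06,0],[x,.09,0],[x,.06,.15]]))
    print(r.x,r.fun)
    if best is None or r.fun<best.fun: best=r
p=best.x; cost(p,1); np.save("p.npy",p)
# check base plate overlay
vis=cv2.resize(im["top"][170:260,160:300],None,fx=5,fy=5,interpolation=cv2.INTER_CUBIC)
pl=world(p,[[sx*.09,sy*.14,.0] for sx,sy in((1,1),(1,-1),(-1,-1),(-1,1))])
q=proj(pl,"top"); cv2.polylines(vis,[np.round((q-[160,170])*5+2).astype(np.int32)],True,(255,0,0))
u=unwrap(im["scene"],p); u=cv2.resize(u,(450,450))
cv2.imwrite("pics/a.png",cv2.cvtColor(np.hstack([vis[:450,:340],u]),cv2.COLOR_RGB2BGR))
E
```

```text
scene 0.73 [234.1, 128.8, 314.1, 192.1] 1907
top 0.8 [176.7, 202.0, 280.1, 223.6] 1808
[ 0.50208874  0.02790137 -0.07122582] 199.6875
[ 0.50213139  0.02726913 -0.07289265] 203.0625
[ 0.50208654  0.02789536 -0.07130441] 199.8125
scene 76.5625 3877.4375
top 123.125 1836.9375
```

View pics/a.png

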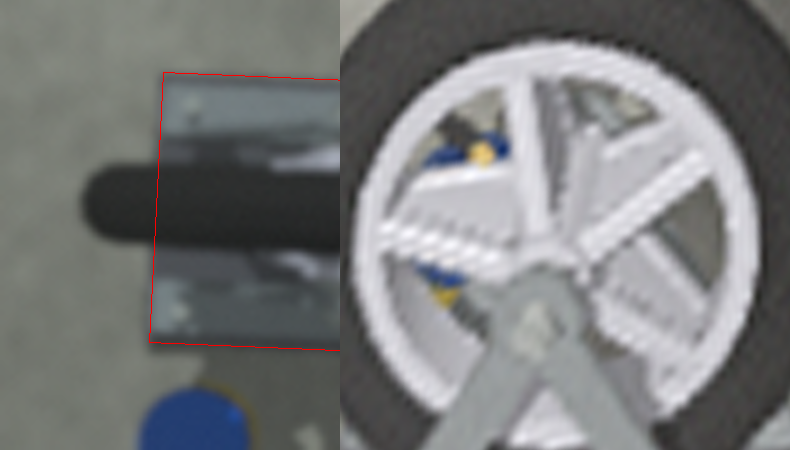

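```bash
cat >> h.py <<'E'
def spoke_xy(th,r,w): # th: clock angle from top, seen from robot (+ = right)
    return -r*np.sin(th)-w*np.cos(th), .18+r*np.cos(th)-w*np.sin(th)
def spoke_poly(p,wheel,k,side=1,w=.0075):
    th=wheel+k*2*np.pi/5; P=[]
    for r,s in((.035,1),(.06,1),(.088,1),(.088,-1),(.06,-1),(.035,-1)):
        h=np.interp(r,[.023,.06,.092],[.031,.023,.017]); y,z=spoke_xy(th,r,s*w); P.append([side*h,y,z])
    return proj(world(p,P),"scene")
def score(g,p,wheel):
    s=0
    for k in range(5):
        th=wheel+k*2*np.pi/5; c=np.cos(th)
        if c<-.6: continue      # hidden by legs/hub
        for r in np.linspace(.04,.086,14):
            h=np.interp(r,[.023,.06,.092],[.031,.023,.017])
            for sg in(1,-1):
                q=proj(world(p,[[h,*spoke_xy(th,r,sg*.0075*f)] for f in(.6,1.4)]),"scene").astype(np.float32)
                v=cv2.remap(g,q[None,:,0].copy(),q[None,:,1].copy(),cv2.INTER_LINEAR)[0]
                s+=v[0]-v[1]
    return s
def wheel_angle(im,p):
    g=im.astype(np.float32).min(2); a=np.deg2rad(np.arange(0,72,1.0)); S=np.array([score(g,p,t) for t in a])
    i=np.argmax(S); f=a[i]+np.deg2rad(np.arange(-1.5,1.6,.25)); F=[score(g,p,t) for t in f]
    o=np.argsort(S)[::-1][:8]
    return f[int(np.argmax(F))], [(int(np.rad2deg(a[j])+.5),round(float(S[j]))) for j in o]
E
cat > look.py <<'E'
from h import *; import sys
p=np.load("p.npy"); im=bot.grab_frame("scene"); w,o=wheel_angle(im,p)
print("wheel mod 72 deg:",np.rad2deg(w),o)
big=cv2.resize(im[110:230,220:330],None,fx=5,fy=5,interpolation=cv2.INTER_CUBIC)
ov=big.copy(); f=lambda q:np.round((q-[220,110])*5+2).astype(np.int32)
for k in range(5): cv2.polylines(ov,[f(spoke_poly(p,w,k))],True,(255,0,0))
if len(sys.argv)>1: cv2.imwrite(sys.argv[1],cv2.cvtColor(cv2.resize(np.hstack([big[:,30:430],ov[:,30:430]]),(800,600)),cv2.COLOR_RGB2BGR))
E
python3 look.py pics/b.png
```

```text
Traceback (most recent call last):
  File "look.py", line 2, in <module>
    p=np.load("p.npy"); im=bot.grab_frame("scene"); w,o=wheel_angle(im,p)
                                                        ~~~~~~~~~~~^^^^^^
  File "h.py", line 40, in wheel_angle
    g=im.astype(np.float32).min(2); a=np.deg2rad(np.arange(0,72,1.0)); S=np.array([score(g,p,t) for t in a])
                                                                                   ~~~~~^^^^^^^
  File "h.py", line 35, in score
    q=proj(world(p,[[h,*spoke_xy(th,r,sg*.0075*f)] for f in(.6,1.4)]),"scene").astype(np.float32)
      ~~~~^^^^^^^^^^^^^^^^^^^^^^^^^^^^^^^^^^^^^^^^^^^^^^^^^^^^^^^^^^^^^^^^^^^^
  File "h.py", line 5, in proj
    k=bot.calibration(c); K=np.array([[k["fx"],0,k["cx"]],[0,k["fy"],k["cy"]],[0,0,1]])
ValueError: time passes only in moves, steps and waits
```

Emit:
jog_arm:
  moves:
    - [0, 0, -0.06, 0, 0, -0.115]
    - [0, 0, -0.06, 0, 0, -0.116]
    - [0, 0.06, 0, 0, 0, 0]
    - [0, 0.06, 0, 0, 0, 0]
    - [0, 0.06, 0, 0, 0, 0]
    - [0, 0.06, 0, 0, 0, 0]
    - [0, 0.06, 0, 0, 0, 0]
  aperture: 0

```text
t: 1.92
tool_pos: [0.1425, 0.2237, 0.3513]
tool_rot: [0.999, -0.036, 0.0, -0.0]
force: [-0.5, 0.3, 1.2]
finger_gap: 0.002
gripper_force: 0.0
```

```bash
python3 -c "
from bench import bot; print(bot.observe()['joint_positions'].round(3))"
```

```text
[ 1.625 -0.349 -0.159  0.    -1.761 -0.126]
```

```bash
sed -i 's/^def proj/import functools\n@functools.lru_cache\ndef cal(c): return bot.calibration(c)\ndef proj/; s/k=bot.calibration(c); K/k=cal(c); K/' h.py; python3 look.py pics/b.png
```

```text
wheel mod 72 deg: 58.500000000000014 [(59, 3343), (58, 3316), (60, 3140), (57, 3060), (61, 2778), (56, 2518), (62, 2313), (54, 1870)]
```

Emit:
jog_arm:
  moves:
    - [0.04, 0.04, 0, 0, 0, 0]
    - [0.04, 0.04, 0, 0, 0, 0]
    - [0.04, 0.04, 0, 0, 0, 0]
    - [0.04, 0.04, 0, 0, 0, 0]
    - [0.04, 0.04, 0, 0, 0, 0]
    - [0.03, 0.03, 0, 0, 0, 0]
    - [0, 0, 0, 0, 0.18, 0]
    - [0, 0, 0, 0, 0.18, 0]
    - [0, 0, 0, 0, 0.18, 0]
    - [0, 0, 0, 0, 0.18, 0]
    - [0, 0, 0, 0, 0.18, 0]
    - [0, 0, 0, 0, 0.18, 0]
    - [0, 0, 0, 0, 0.18, 0]
    - [0, 0, 0, 0, 0.18, 0]
    - [0, 0, 0, 0, 0.131, 0]
    - [0, 0, 0, 0, 0, 0]
  aperture: 0

```text
t: 3.98
tool_pos: [0.4011, -0.0036, 0.3777]
tool_rot: [0.841, -0.01, 0.539, 0.047]
force: [-0.5, -0.5, -0.2]
finger_gap: -0.0
gripper_force: 0.0
```

```bash
python3 -c "
from bench import bot; print(bot.observe()['joint_positions'].round(3))"
```

```text
[ 1.96  -0.931 -1.088  1.037 -1.935 -0.292]
```

View pics/b.png

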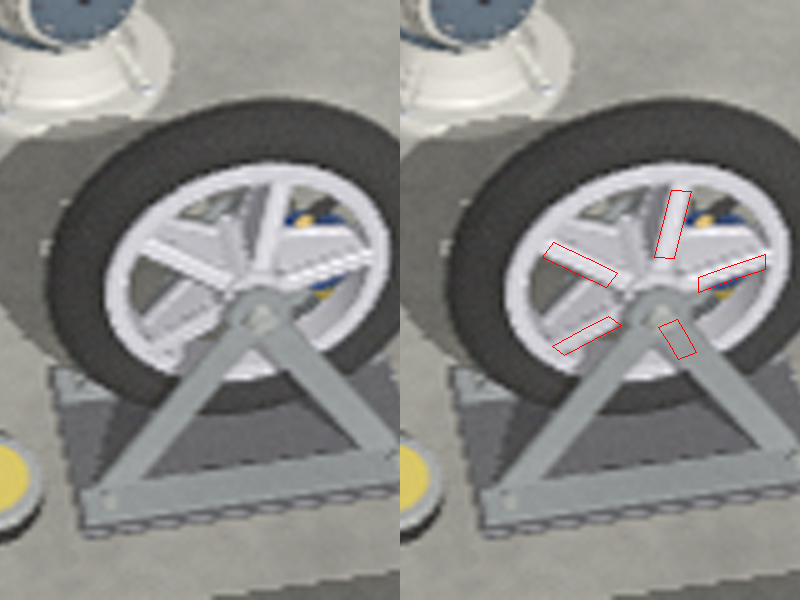

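```bash
cat > go.py <<'E'
# go.py r depth clock1 clock2 ... : tool-axis steps through waypoints from the measured pose
from h import *; import sys
from scipy.spatial.transform import Rotation as Ro
p=np.load("p.npy"); o=bot.observe(); R=Ro.from_quat(o["tool_rot"]).as_matrix(); t=o["tool_pos"]
a=p[2]; M=np.array([[np.cos(a),np.sin(a),0],[-np.sin(a),np.cos(a),0],[0,0,1]])
l=M@(t-[p[0],p[1],.18]); print("stand depth %.1f mm r %.1f clock %.1f"%(l[0]*1e3,np.hypot(l[1],l[2])*1e3,np.rad2deg(np.arctan2(-l[1],l[2]))),"z axis in stand",(M@R[:,2]).round(3),"x",(M@R[:,0]).round(3),"F",(M@o["force"]).round(1),"t",round(o["t"],2))
print("rotvec to level-forward, tool axes",Ro.from_matrix(R.T@M.T@np.array([[0,0,1],[0,-1,0],[1,0,0]])).as_rotvec().round(3),"j",o["joint_positions"].round(2))
if len(sys.argv)>2:
    r,d=float(sys.argv[1])/1e3,float(sys.argv[2])/1e3
    for c in map(float,sys.argv[3:]):
        th=np.deg2rad(c); w=np.array([p[0],p[1],.18])+M.T@[d,-r*np.sin(th),r*np.cos(th)]
        print(c,(R.T@(w-t)).round(4)); t=w
E
python3 go.py 60 -70 92; python3 - <<'E'
from h import *
p=np.load("p.npy"); im=bot.grab_frame("scene")
for w in(130.5,202.5):
    th=np.deg2rad(w)
    q=proj(world(p,[[0,r*np.sin(th),.18-r*np.cos(th)] for r in(.055,.07,.09)]),"scene"); print(w,((q-[220,110])*5+2-[30,0]).round().tolist())
E
python3 -c "
import cv2,sys
sys.path.insert(0,'.')
from bench import bot
im=bot.grab_frame('scene'); cv2.imwrite('pics/c.png',cv2.cvtColor(cv2.resize(im[60:230,200:350],None,fx=3.5,fy=3.5,interpolation=2),4))"
```

```text
stand depth -98.4 mm r 201.5 clock 11.0 z axis in stand [ 0.91  -0.025 -0.414] x [0.415 0.063 0.908] F [-0.5 -0.6 -0.2] t 3.98
rotvec to level-forward, tool axes [0.011 0.427 0.067] j [ 1.96 -0.93 -1.09  1.04 -1.94 -0.29]
92.0 [-0.171   0.008   0.1091]
130.5 [[301.0, 224.0], [317.0, 212.0], [338.0, 196.0]]
202.5 [[217.0, 219.0], [209.0, 205.0], [199.0, 187.0]]
```

View pics/c.png

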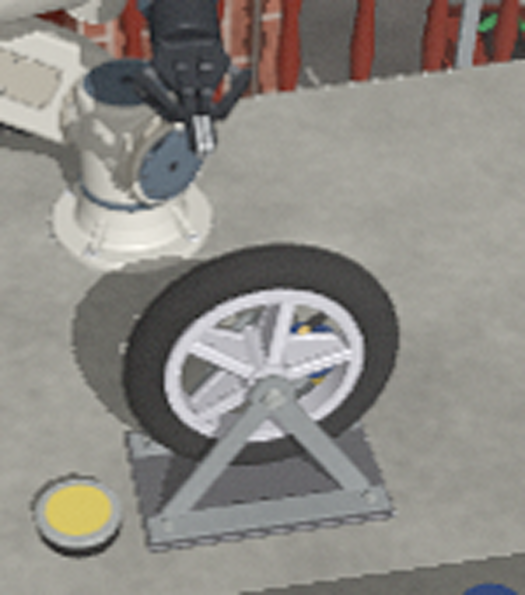

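Emit:
jog_arm:
  moves:
    - [-0.043, 0.002, 0.027, 0, 0, 0]
    - [-0.043, 0.002, 0.027, 0, 0, 0]
    - [-0.043, 0.002, 0.027, 0, 0, 0]
    - [-0.042, 0.002, 0.027, 0, 0, 0]
    - [0, 0, 0, 0, 0.1, 0.06]
    - [0, 0, 0, 0, 0.1, 0]
    - [0, 0, 0, 0, 0.1, 0]
    - [0, 0, 0, 0, 0, 0]

```text
t: 5.08
tool_pos: [0.4664, 0.0418, 0.3097]
tool_rot: [0.806, -0.068, 0.583, 0.081]
force: [0.8, 0.1, 0.7]
finger_gap: -0.001
gripper_force: 0.0
```

```bash
python3 go.py 60 -70 92; python3 go.py 60 -8 92
```

```text
stand depth -36.6 mm r 130.2 clock -5.0 z axis in stand [ 0.941 -0.144 -0.307] x [0.311 0.007 0.95 ] F [0.8 0.2 0.7] t 5.08
rotvec to level-forward, tool axes [0.142 0.316 0.03 ] j [ 2.86 -1.21 -1.09  0.26 -2.94 -1.24]
92.0 [-0.1361  0.0683  0.0193]
stand depth -36.6 mm r 130.2 clock -5.0 z axis in stand [ 0.941 -0.144 -0.307] x [0.311 0.007 0.95 ] F [0.8 0.2 0.7] t 5.08
rotvec to level-forward, tool axes [0.142 0.316 0.03 ] j [ 2.86 -1.21 -1.09  0.26 -2.94 -1.24]
92.0 [-0.1168  0.06    0.0776]
```

```bash
cat > fk.py <<'E'
import numpy as np
from scipy.optimize import least_squares
from scipy.spatial.transform import Rotation as Ro
R=lambda ax,a:Ro.from_euler(ax,a).as_matrix()
S=(1,1)
def fk(j,P,s=S):
    h,c,L1,L2,L3,d=P
    A=R('z',j[0]); p=A@[c,0,0]+[0,0,h]
    A=A@R('y',j[1]); p=p+A@[0,0,L1]
    A=A@R('y',-j[2]); A4=A@R('x',s[0]*j[3]); p=p+A@[L2,0,0]
    A5=A4@R('y',-j[4]); p=p+A4@[0,-d,0]+A5@[L3,0,0]
    # tool z along A5 x ; at j6=0 tool x to the right (-y), tool y = z x x
    A6=A5@R('x',s[1]*j[5])@np.array([[0,0,1],[-1,0,0],[0,-1,0]])
    return p,A6
D=[([1.55261,.2551,.1082,0,-1.4239,-.2846],[.16398,.52498,.23129],[.98856,-.15081,0,0]),
([1.625,-.349,-.159,0,-1.761,-.126],[.1425,.2237,.3513],[.999,-.036,0,0]),
([1.96,-.931,-1.088,1.037,-1.935,-.292],[.4011,-.0036,.3777],[.841,-.01,.539,.047]),
([2.86,-1.21,-1.09,.26,-2.94,-1.24],[.4664,.0418,.3097],[.806,-.068,.583,.081])]
def fit(s):
    f=lambda P:np.concatenate([np.r_[(fk(j,P,s)[0]-t),.3*(Ro.from_matrix(fk(j,P,s)[1]).inv()*Ro.from_quat(q)).as_rotvec()] for j,t,q in D])
    return least_squares(f,[.185,0,.519,.402,.397,.155])
lo=np.array([-2.95,-1.21,-1.09,-2.87,-2.94,-3.05]);hi=np.array([2.95,1.97,1.5,1.71,-.07,3.05])
def ik(pos,Rm,P,s,j0):
    f=lambda j:np.r_[fk(j,P,s)[0]-pos,.2*(Ro.from_matrix(fk(j,P,s)[1].T@Rm)).as_rotvec()]
    r=least_squares(f,np.clip(j0,lo+1e-3,hi-1e-3),bounds=(lo,hi)); return r.x,np.abs(r.fun).max()
E
python3 - <<'E'
from fk import *
for s in((1,1),(1,-1),(-1,1),(-1,-1)):
    r=fit(s); print(s,r.x.round(4),abs(r.fun).max())
E
```

```text
(1, 1) [0.1073 0.3089 0.5014 0.0137 0.1485 0.1698] 0.8968245972461844
(1, -1) [0.1073 0.3089 0.5014 0.0137 0.1485 0.1698] 0.5565118830123191
(-1, 1) [ 0.1494 -0.0038  0.5196  0.4046  0.3621  0.1549] 0.7450687148930311
(-1, -1) [ 0.1494 -0.0038  0.5196  0.4046  0.3621  0.1549] 0.0015652699573739173
```

```bash
cat > srch.py <<'E'
from fk import *
s=(-1,-1); P=fit(s).x; p=np.load("p.npy"); M=R('z',p[2]); rng=np.random.default_rng(0)
def tgt(clock,r,d,t,psi,roll=0):
    th=np.deg2rad(clock); pos=np.array([p[0],p[1],.18])+M@[d,-r*np.sin(th),r*np.cos(th)]
    B=M@R('z',np.deg2rad(psi))@R('y',np.deg2rad(t))@np.array([[0,0,1],[0,-1,0],[1,0,0]])@R('z',np.deg2rad(roll))
    return pos,B
E
python3 - <<'E'
from srch import *
seeds=[np.array([.4,-.3,-.3,0,-1.3,.0])]+[rng.uniform(lo,hi) for _ in range(12)]
for t in(30,38,45):
  for psi in(0,10,20):
    sols=[]
    for j0 in seeds:
      j,e=ik(*tgt(20,.058,-.01,t,psi),P,s,j0)
      if e<1e-3 and not any(abs(j-k).max()<.05 for k in sols): sols.append(j)
    for j in sols:
      res=[]
      for c in(92,55,-15,-50):
        k,e=ik(*tgt(c,.058,-.01,t,psi),P,s,j); res.append((round(e*1e3,1),round(float(min((k-lo).min(),(hi-k).min())),2)))
      print(t,psi,j.round(2),res)
E
```

```text
45 0 [ 0.38 -0.33 -1.03  1.16 -0.34  0.11] [(np.float64(12.4), 0.0), (np.float64(0.1), 0.0), (np.float64(0.0), 0.08), (np.float64(0.0), 0.04)]
45 10 [ 0.37 -0.35 -0.99  0.86 -0.25  0.54] [(np.float64(7.3), 0.0), (np.float64(0.0), 0.06), (np.float64(0.0), 0.09), (np.float64(0.0), 0.02)]
45 20 [ 0.39 -0.34 -0.81  0.25 -0.33  1.25] [(np.float64(0.0), 0.18), (np.float64(0.0), 0.25), (np.float64(0.0), 0.2), (np.float64(0.0), 0.06)]
```

```bash
cat >> srch.py <<'E'
def tgt2(clock,r,d,t,psi):
    pos,B=tgt(clock,r,d,t,psi); n=B[:,2]; ex=M[:,0]; x=ex-(ex@n)*n; x/=np.linalg.norm(x)
    return pos,np.c_[x,np.cross(n,x),n]
def rows(pos,B,o):
    Rm=Ro.from_quat(o["tool_rot"]).as_matrix()
    print("rot",Ro.from_matrix(Rm.T@B).as_rotvec().round(3),"then d",(B.T@(pos-o["tool_pos"])).round(4),"d in present axes",(Rm.T@(pos-o["tool_pos"])).round(4))
E
python3 - <<'E'
from srch import *
from bench import bot
o=bot.observe()
for t,psi in((45,20),(45,23),(43,22),(47,17)):
  j=np.array([.39,-.34,-.81,.25,-.33,1.25]); out=[]
  for c,d in((20,-.015),(-50,-.015),(-50,-.1),(20,-.1),(95,-.1),(95,-.015)):
    j,e=ik(*tgt2(c,.052,d,t,psi),P,s,j); out.append((c,round(e*1e3,1),round(float(min((j-lo).min(),(hi-j).min())),2)))
  print(t,psi,out,j.round(2))
rows(np.array([.4011,-.0036,.3777]),Ro.from_quat([.841,-.01,.539,.047]).as_matrix(),o)
E
```

```text
45 20 [(20, np.float64(0.0), 0.23), (-50, np.float64(0.0), 0.04), (-50, np.float64(5.3), 0.0), (20, np.float64(0.0), 0.06), (95, np.float64(1.0), 0.0), (95, np.float64(0.0), 0.14)] [ 0.28 -0.26 -0.84  0.01 -0.21  1.09]
45 23 [(20, np.float64(0.0), 0.29), (-50, np.float64(0.0), 0.09), (-50, np.float64(2.7), 0.0), (20, np.float64(0.0), 0.11), (95, np.float64(0.0), 0.08), (95, np.float64(0.0), 0.28)] [ 0.18 -0.23 -0.69 -0.32 -0.35  1.44]
43 22 [(20, np.float64(0.0), 0.2), (-50, np.float64(2.7), 0.0), (-50, np.float64(8.7), 0.0), (20, np.float64(0.0), 0.05), (95, np.float64(0.2), 0.0), (95, np.float64(0.0), 0.21)] [ 0.2  -0.24 -0.73 -0.31 -0.28  1.42]
47 17 [(20, np.float64(0.0), 0.23), (-50, np.float64(0.0), 0.1), (-50, np.float64(1.8), 0.0), (20, np.float64(0.0), 0.07), (95, np.float64(2.2), 0.0), (95, np.float64(0.0), 0.1)] [ 0.3  -0.27 -0.93  0.32 -0.17  0.8 ]
rot [ 0.123 -0.107 -0.066] then d [ 0.0328  0.0542 -0.0832] d in present axes [ 0.045   0.0612 -0.072 ]
```

Emit:
jog_arm:
  moves:
    - [0, 0, -0.03, 0, 0, 0]
    - [0.015, 0.02, -0.02, 0, 0, 0]
    - [0.015, 0.02, -0.02, 0, 0, 0]
    - [0.015, 0.02, 0, 0, 0, 0]
    - [0, 0, 0, 0.06, -0.05, -0.03]
    - [0, 0, 0, 0.06, -0.05, -0.03]
    - [0, 0, 0, 0, -0.18, 0]
    - [0, 0, 0, 0, -0.18, 0]
    - [0, 0, 0, 0, -0.18, 0]
    - [0, 0, 0, 0, 0, 0]

```text
t: 6.32
tool_pos: [0.4089, 0.0092, 0.3856]
tool_rot: [0.956, -0.028, 0.29, 0.04]
force: [0.7, 0.6, -1.1]
finger_gap: 0.0
gripper_force: 0.0
```

```bash
python3 - <<'E'
from srch import *
from bench import bot
o=bot.observe(); print(o["joint_positions"].round(2))
n=Ro.from_quat(o["tool_rot"]).as_matrix(); print(n.round(2))
pos,B=tgt2(93,.052,-.09,45,23); rows(pos,B,o); print(pos,ik(pos,B,P,s,[.28,-.26,-.84,0,-.3,1.2]))
rows(np.array([.36,-.03,.38]),R('z',.3)@np.diag([1,-1,-1]),o)
E
```

```text
[ 2.63 -1.06 -0.46  0.45 -2.7  -0.76]
[[ 0.83 -0.08  0.55]
 [-0.03 -1.   -0.09]
 [ 0.56  0.06 -0.83]]
rot [0.348 0.115 0.256] then d [-0.1187  0.1006  0.141 ] d in present axes [-0.1153  0.0142  0.175 ]
[ 0.40862139 -0.0174908   0.17727853] (array([ 0.37174001, -0.48513069, -0.97228203,  0.09950641, -0.30007581,
        0.90568872]), np.float64(6.577539657633466e-11))
rot [ 0.168 -0.573 -0.349] then d [-0.0583  0.023   0.0056] d in present axes [-0.0424  0.0424 -0.0187]
```

```bash
python3 - <<'E'
from srch import *
from bench import bot
o=bot.observe(); j0=o["joint_positions"]; B=np.array([1.4,-.349,-.159,0,-1.761,-.126])
for j1t in(1.62,):
  B[0]=j1t; N=8; pp,RR=fk(j0,P,s); print(pp.round(3))
  for i in range(1,N+1):
    j=j0+(B-j0)*i/N; p2,R2=fk(j,P,s)
    print((RR.T@(p2-pp)).round(3),Ro.from_matrix(RR.T@R2).as_rotvec().round(3),"tcp",p2.round(3),"z",R2[:,2].round(2)); pp,RR=p2,R2
E
```

```text
[0.409 0.01  0.389]
[-0.037  0.009 -0.031] [-0.02  -0.063 -0.032] tcp [0.361 0.004 0.394] z [ 0.5  -0.11 -0.86]
[-0.041 -0.001 -0.026] [-0.015 -0.069 -0.025] tcp [0.312 0.009 0.396] z [ 0.44 -0.13 -0.89]
[-0.042 -0.013 -0.021] [-0.007 -0.075 -0.017] tcp [0.266 0.023 0.395] z [ 0.37 -0.13 -0.92]
[-0.04  -0.023 -0.015] [ 0.002 -0.079 -0.008] tcp [0.224 0.048 0.391] z [ 0.29 -0.13 -0.95]
[-0.035 -0.033 -0.009] [ 0.013 -0.08   0.002] tcp [0.188 0.081 0.384] z [ 0.22 -0.12 -0.97]
[-0.028 -0.042 -0.002] [ 0.025 -0.079  0.012] tcp [0.162 0.123 0.375] z [ 0.14 -0.1  -0.99]
[-0.018 -0.048  0.004] [ 0.038 -0.075  0.022] tcp [0.147 0.171 0.365] z [ 0.06 -0.06 -1.  ]
[-0.006 -0.053  0.009] [ 0.052 -0.068  0.032] tcp [0.144 0.223 0.352] z [ 0. -0. -1.]
```

Emit:
jog_arm:
  moves:
    - [-0.037, 0.009, -0.031, -0.02, -0.063, -0.032]
    - [-0.041, -0.001, -0.026, -0.015, -0.069, -0.025]
    - [-0.042, -0.013, -0.021, -0.007, -0.075, -0.017]
    - [-0.04, -0.023, -0.015, 0.002, -0.079, -0.008]
    - [-0.035, -0.033, -0.009, 0.013, -0.08, 0.002]
    - [-0.028, -0.042, -0.002, 0.025, -0.079, 0.012]
    - [-0.018, -0.048, 0.004, 0.038, -0.075, 0.022]
    - [-0.006, -0.053, 0.009, 0.052, -0.068, 0.032]
    - [0, 0, 0, 0, 0, 0]

```text
t: 7.45
tool_pos: [0.1466, 0.2243, 0.3414]
tool_rot: [0.999, -0.042, 0.007, 0.007]
force: [0.4, -1.5, -0.6]
finger_gap: -0.003
gripper_force: 0.0
```

```bash
python3 - <<'E'
from srch import *
from bench import bot
o=bot.observe(); j0=o["joint_positions"]; print(j0.round(2))
pos,Bm=tgt2(93,.052,-.085,45,23); G,e=ik(pos,Bm,P,s,[.28,-.26,-.84,0,-.3,1.2]); print(G.round(2),e)
# tool-down waypoint at r .36, then G
W,e=ik(np.array([.36,-.05,.36]),R('z',.2)@np.diag([1,-1,-1]),P,s,[.4,-.1,-.1,0,-1.6,1.3]); print("W",W.round(2),e)
pp,RR=fk(j0,P,s)
for a,b,N in((j0,W,10),(W,G,8)):
  for i in range(1,N+1):
    j=a+(b-a)*i/N; p2,R2=fk(j,P,s)
    print((RR.T@(p2-pp)).round(3),Ro.from_matrix(RR.T@R2).as_rotvec().round(3),"tcp",p2.round(3),"z",R2[:,2].round(2)); pp,RR=p2,R2
E
```

```text
[ 1.63 -0.34 -0.18  0.01 -1.74 -0.14]
[ 0.36 -0.47 -0.95  0.07 -0.3   0.95] 1.1919348508242692e-13
W [ 0.3  -0.13  0.01  0.   -1.71  1.47] 6.0661653722197195e-12
[ 0.03   0.008 -0.002] [-0.    -0.003 -0.029] tcp [0.176 0.214 0.345] z [ 0.01 -0.01 -1.  ]
[ 0.029  0.013 -0.002] [ 0.    -0.003 -0.029] tcp [0.204 0.2   0.348] z [ 0.01 -0.01 -1.  ]
[ 0.028  0.017 -0.002] [ 0.001 -0.003 -0.029] tcp [0.232 0.182 0.35 ] z [ 0.01 -0.01 -1.  ]
[ 0.027  0.022 -0.002] [ 0.001 -0.002 -0.029] tcp [0.259 0.16  0.352] z [ 0.   -0.01 -1.  ]
[ 0.024  0.027 -0.002] [ 0.002 -0.002 -0.029] tcp [0.284 0.134 0.354] z [ 0.   -0.01 -1.  ]
[ 0.021  0.031 -0.001] [ 0.002 -0.001 -0.028] tcp [0.306 0.104 0.356] z [-0.   -0.01 -1.  ]
[ 0.016  0.035 -0.001] [ 0.002 -0.001 -0.028] tcp [0.326 0.07  0.357] z [-0.   -0.01 -1.  ]
[ 0.011  0.039 -0.001] [ 0.002  0.    -0.028] tcp [0.342 0.033 0.358] z [-0. -0. -1.]
[ 0.006  0.041 -0.001] [ 0.002  0.001 -0.028] tcp [ 0.353 -0.007  0.359] z [-0. -0. -1.]
[-0.001  0.043 -0.001] [ 0.002  0.001 -0.028] tcp [ 0.36 -0.05  0.36] z [ 0. -0. -1.]
[ 0.018 -0.001  0.032] [0.005 0.098 0.058] tcp [ 0.378 -0.045  0.328] z [ 0.1   0.02 -1.  ]
[ 0.013 -0.002  0.031] [0.013 0.098 0.056] tcp [ 0.393 -0.041  0.299] z [ 0.19  0.05 -0.98]
[ 0.007 -0.002  0.029] [0.02  0.096 0.054] tcp [ 0.405 -0.036  0.272] z [ 0.28  0.07 -0.96]
[ 0.002 -0.002  0.026] [0.028 0.094 0.053] tcp [ 0.414 -0.032  0.247] z [ 0.37  0.1  -0.92]
[-0.003 -0.002  0.022] [0.036 0.091 0.051] tcp [ 0.42  -0.029  0.226] z [ 0.45  0.13 -0.88]
[-0.007 -0.001  0.018] [0.044 0.088 0.051] tcp [ 0.422 -0.025  0.207] z [ 0.53  0.16 -0.83]
[-0.011  0.     0.013] [0.052 0.084 0.05 ] tcp [ 0.42  -0.021  0.191] z [ 0.6   0.19 -0.77]
[-0.013  0.001  0.007] [0.06  0.078 0.05 ] tcp [ 0.414 -0.018  0.177] z [ 0.67  0.23 -0.71]
```

Emit:
jog_arm:
  moves:
    - [0.03, 0.008, -0.002, 0, 0, -0.029]
    - [0.029, 0.013, -0.002, 0, 0, -0.029]
    - [0.028, 0.017, -0.002, 0, 0, -0.029]
    - [0.027, 0.022, -0.002, 0, 0, -0.029]
    - [0.024, 0.027, -0.002, 0, 0, -0.029]
    - [0.021, 0.031, -0.001, 0, 0, -0.028]
    - [0.016, 0.035, -0.001, 0, 0, -0.028]
    - [0.011, 0.039, -0.001, 0, 0, -0.028]
    - [0.006, 0.041, -0.001, 0, 0, -0.028]
    - [0, 0.043, -0.001, 0, 0, -0.028]

```text
t: 8.7
tool_pos: [0.3591, -0.0519, 0.3631]
tool_rot: [0.995, 0.104, 0.005, 0.006]
force: [0.8, 0.6, 0.3]
finger_gap: 0.002
gripper_force: 0.0
```

Emit:
jog_arm:
  moves:
    - [0.018, -0.001, 0.032, 0.005, 0.098, 0.058]
    - [0.013, -0.002, 0.031, 0.013, 0.098, 0.056]
    - [0.007, -0.002, 0.029, 0.02, 0.096, 0.054]
    - [0.002, -0.002, 0.026, 0.028, 0.094, 0.053]
    - [-0.003, -0.002, 0.022, 0.036, 0.091, 0.051]
    - [-0.007, -0.001, 0.018, 0.044, 0.088, 0.051]
    - [-0.011, 0, 0.013, 0.052, 0.084, 0.05]
    - [-0.013, 0.001, 0.007, 0.06, 0.078, 0.05]
    - [0, 0, 0, 0, 0, 0]

```text
t: 9.82
tool_pos: [0.4103, -0.0196, 0.1774]
tool_rot: [0.919, -0.091, 0.35, -0.157]
force: [0.3, -0.0, 0.2]
finger_gap: 0.001
gripper_force: 0.0
```

```bash
python3 go.py 52 -85 93; python3 - <<'E'
from srch import *
from bench import bot
o=bot.observe(); rows(*tgt2(93,.052,-.085,45,23),o); rows(*tgt2(93,.052,-.015,45,23),o)
E
```

```text
stand depth -88.2 mm r 54.0 clock 92.7 z axis in stand [ 0.653  0.273 -0.706] x [ 0.757 -0.223  0.614] F [0.3 0.  0.2] t 9.82
rotvec to level-forward, tool axes [-0.164  0.847 -0.333] j [ 0.36 -0.48 -0.97  0.09 -0.29  0.94]
93.0 [ 0.0019 -0.0018  0.0027]
rot [ 0.003 -0.003  0.016] then d [ 0.0019 -0.0018  0.0027] d in present axes [ 0.0019 -0.0018  0.0027]
rot [ 0.003 -0.003  0.016] then d [ 0.055  -0.0018  0.0483] d in present axes [ 0.0549 -0.0011  0.0485]
```

Emit:
jog_arm:
  moves:
    - [0.018, 0, 0.016, 0, 0, 0]
    - [0.018, -0.001, 0.016, 0, 0, 0]
    - [0.01, 0, 0.009, 0, 0, 0]
    - [0.009, 0, 0.007, 0, 0, 0]
    - [0, 0, 0, 0, 0, 0]

```text
t: 10.45
tool_pos: [0.485, -0.022, 0.1792]
tool_rot: [0.92, -0.09, 0.348, -0.157]
force: [-5.6, 0.2, -4.3]
finger_gap: -0.003
gripper_force: 2.9
```

```bash
python3 go.py 52 -15 85 75 65 55 45 35 25 15 5 ; python3 -c "
import cv2
from bench import bot
im=bot.grab_frame('scene'); cv2.imwrite('pics/d.png',cv2.cvtColor(cv2.resize(im[90:215,215:335],None,fx=4.5,fy=4.5,interpolation=2),4))"
```

```text
stand depth -13.5 mm r 51.0 clock 90.9 z axis in stand [ 0.65   0.274 -0.709] x [ 0.76  -0.222  0.611] F [-5.6 -0.2 -4.3] t 10.45
rotvec to level-forward, tool axes [-0.165  0.851 -0.333] j [ 0.19 -0.23 -0.69 -0.3  -0.34  1.43]
85.0 [ 0.0023 -0.0011 -0.005 ]
75.0 [ 0.0051 -0.0046 -0.0059]
65.0 [ 0.0045 -0.0059 -0.0052]
55.0 [ 0.0038 -0.007  -0.0043]
45.0 [ 0.003  -0.0079 -0.0033]
35.0 [ 0.002  -0.0086 -0.0022]
25.0 [ 0.001  -0.0089 -0.0011]
15.0 [ 0.     -0.0091  0.0001]
5.0 [-0.001  -0.0089  0.0013]
```

View pics/d.png

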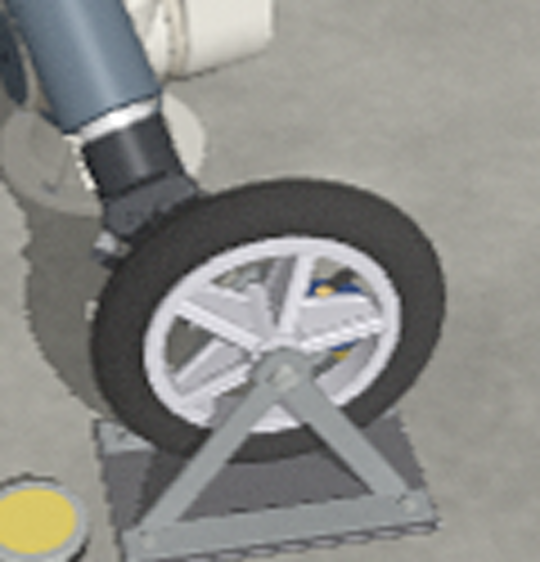

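```bash
python3 look.py
```

```text
wheel mod 72 deg: 54.75 [(54, 3848), (56, 3361), (57, 3343), (53, 3150), (55, 3126), (58, 3077), (59, 2625), (52, 2276)]
```

Emit:
jog_arm:
  moves:
    - [0.0023, -0.001, -0.004, 0, 0, 0]
    - [0.0051, -0.0046, -0.0059, 0, 0, 0]
    - [0.0045, -0.0059, -0.0052, 0, 0, 0]
    - [0.0038, -0.007, -0.0043, 0, 0, 0]
    - [0, 0, 0, 0, 0, 0]

```text
t: 11.18
tool_pos: [0.4877, -0.0115, 0.2151]
tool_rot: [0.917, -0.089, 0.354, -0.16]
force: [-0.7, -0.2, 0.1]
finger_gap: -0.002
gripper_force: 0.2
```

```bash
python3 go.py 52 -15 45 35 25 15 5; python3 look.py
```

```text
stand depth -11.5 mm r 53.5 clock 48.9 z axis in stand [ 0.659  0.277 -0.699] x [ 0.752 -0.223  0.621] F [-0.7 -0.2  0.1] t 11.18
rotvec to level-forward, tool axes [-0.17   0.838 -0.334] j [ 0.26 -0.29 -0.7  -0.14 -0.37  1.23]
45.0 [-0.0024 -0.004  -0.0025]
35.0 [ 0.0021 -0.0086 -0.0021]
25.0 [ 0.0011 -0.0089 -0.001 ]
15.0 [ 0.     -0.0091  0.0002]
5.0 [-0.001  -0.0089  0.0014]
wheel mod 72 deg: 25.75 [(26, 3607), (25, 3535), (27, 3461), (24, 3214), (28, 3148), (29, 2705), (23, 2678), (30, 2215)]
```

Emit:
jog_arm:
  moves:
    - [0, -0.004, -0.0025, 0, 0, 0]
    - [0.0015, -0.0086, -0.0021, 0, 0, 0]
    - [0.001, -0.0089, -0.001, 0, 0, 0]
    - [0, -0.0091, 0, 0, 0, 0]
    - [-0.001, -0.0089, 0.001, 0, 0, 0]
    - [0, 0, 0, 0, 0, 0]

```text
t: 11.98
tool_pos: [0.4869, 0.0243, 0.2316]
tool_rot: [0.918, -0.089, 0.352, -0.16]
force: [-0.1, -0.4, -0.0]
finger_gap: 0.003
gripper_force: 0.0
```

```bash
python3 go.py 52 -15 -5 -15; python3 look.py
```

```text
stand depth -14.9 mm r 51.8 clock 5.2 z axis in stand [ 0.657  0.278 -0.701] x [ 0.754 -0.223  0.618] F [-0.1 -0.4 -0. ] t 11.97
rotvec to level-forward, tool axes [-0.17   0.841 -0.335] j [ 0.41 -0.34 -0.81  0.19 -0.32  0.81]
-5.0 [-0.002  -0.0087  0.0024]
-15.0 [-0.003  -0.0078  0.0036]
wheel mod 72 deg: 60.75 [(61, 3480), (60, 3447), (62, 3322), (59, 3131), (63, 2928), (58, 2542), (64, 2432), (65, 1858)]
```

```bash
python3 - <<'E'
from srch import *
from bench import bot
o=bot.observe(); t=o["tool_pos"]; Rm=Ro.from_quat(o["tool_rot"]).as_matrix()
for c,r,d in((14,.052,-.015),(14,.052,-.062),(97,.054,-.062),(97,.054,-.014)):
    w=tgt2(c,r,d,45,23)[0]; print((Rm.T@(w-t)).round(4)); t=w
E
```

```text
[ 0.0007  0.0078 -0.0014]
[-0.0354 -0.0007 -0.0309]
[-0.0261  0.0587  0.0285]
[0.0362 0.0007 0.0316]
```

Emit:
jog_arm:
  moves:
    - [0.0007, 0.0078, -0.0014, 0, 0, 0]
    - [-0.018, 0, -0.016, 0, 0, 0]
    - [-0.0175, 0, -0.015, 0, 0, 0]
    - [-0.009, 0.02, 0.0095, 0, 0, 0]
    - [-0.009, 0.02, 0.0095, 0, 0, 0]
    - [-0.008, 0.0187, 0.0095, 0, 0, 0]
    - [0, 0, 0, 0, 0, 0]
    - [0.012, 0, 0.01, 0, 0, 0]
    - [0.012, 0, 0.01, 0, 0, 0]
    - [0.012, 0, 0.011, 0, 0, 0]
    - [0, 0, 0, 0, 0, 0]

```text
t: 13.4
tool_pos: [0.4842, -0.0252, 0.174]
tool_rot: [0.918, -0.09, 0.352, -0.16]
force: [-0.3, -0.6, 0.0]
finger_gap: 0.0
gripper_force: 0.0
```

```bash
python3 go.py 52 -14 85 75 65 55 45 35; python3 look.py
```

```text
stand depth -14.1 mm r 54.5 clock 96.4 z axis in stand [ 0.657  0.277 -0.701] x [ 0.754 -0.225  0.618] F [-0.3 -0.6  0. ] t 13.4
rotvec to level-forward, tool axes [-0.168  0.842 -0.337] j [ 0.16 -0.22 -0.68 -0.37 -0.34  1.52]
85.0 [ 0.006  -0.006  -0.0067]
75.0 [ 0.0052 -0.0047 -0.0058]
65.0 [ 0.0046 -0.0059 -0.0051]
55.0 [ 0.0038 -0.007  -0.0042]
45.0 [ 0.003  -0.0079 -0.0033]
35.0 [ 0.002  -0.0086 -0.0022]
wheel mod 72 deg: 60.75 [(61, 3399), (60, 3358), (62, 3274), (59, 3058), (63, 2918), (58, 2490), (64, 2454), (65, 1890)]
```

Emit:
jog_arm:
  moves:
    - [0.003, -0.003, -0.0033, 0, 0, 0]
    - [0.003, -0.003, -0.0033, 0, 0, 0]
    - [0.0052, -0.0047, -0.0058, 0, 0, 0]
    - [0.0046, -0.0059, -0.0051, 0, 0, 0]
    - [0.0038, -0.007, -0.0042, 0, 0, 0]
    - [0.003, -0.0079, -0.0033, 0, 0, 0]
    - [0.002, -0.0086, -0.0022, 0, 0, 0]
    - [0, 0, 0, 0, 0, 0]

```text
t: 14.45
tool_pos: [0.4847, 0.0002, 0.2225]
tool_rot: [0.918, -0.089, 0.353, -0.16]
force: [0.4, -0.3, -0.2]
finger_gap: 0.0
gripper_force: 0.0
```

```bash
python3 go.py 52 -14 30 25 20 15; python3 look.py
```

```text
stand depth -15.3 mm r 51.3 clock 34.2 z axis in stand [ 0.657  0.279 -0.7  ] x [ 0.753 -0.223  0.619] F [ 0.5 -0.3 -0.2] t 14.45
rotvec to level-forward, tool axes [-0.171  0.841 -0.335] j [ 0.32 -0.32 -0.74 -0.03 -0.36  1.08]
30.0 [ 0.002  -0.0035 -0.0001]
25.0 [ 0.0004 -0.0045 -0.0003]
20.0 [ 0.0001 -0.0045 -0.    ]
15.0 [-0.0001 -0.0045  0.0003]
wheel mod 72 deg: 13.0 [(13, 3901), (14, 3725), (12, 3711), (15, 3236), (11, 3222), (10, 2612), (16, 2508), (18, 2088)]
```

Emit:
jog_arm:
  moves:
    - [0.001, -0.0035, -0.0001, 0, 0, 0]
    - [0.0004, -0.0045, -0.0003, 0, 0, 0]
    - [0, -0.0025, 0, 0, 0, 0]
    - [0, 0, 0, 0, 0, 0]

```text
t: 15.0
tool_pos: [0.4858, 0.0088, 0.2258]
tool_rot: [0.918, -0.09, 0.351, -0.16]
force: [-0.7, -2.8, -1.4]
finger_gap: -0.003
gripper_force: 1.3
```

```bash
python3 go.py; python3 look.py
```

```text
stand depth -14.9 mm r 50.1 clock 23.8 z axis in stand [ 0.656  0.278 -0.702] x [ 0.755 -0.224  0.616] F [-0.5 -2.9 -1.4] t 15.0
rotvec to level-forward, tool axes [-0.169  0.844 -0.336] j [ 0.36 -0.32 -0.76  0.06 -0.34  0.97]
wheel mod 72 deg: 5.0 [(5, 4096), (4, 4018), (6, 3832), (3, 3548), (7, 3307), (2, 2852), (8, 2683), (1, 2003)]
```

Emit:
jog_arm:
  moves:
    - [0, -0.0022, 0, 0, 0, 0]
    - [0, -0.0018, 0, 0, 0, 0]
    - [0, 0, 0, 0, 0, 0]

```text
t: 15.42
tool_pos: [0.4862, 0.0127, 0.2277]
tool_rot: [0.918, -0.09, 0.352, -0.16]
force: [-2.2, -2.7, -2.5]
finger_gap: 0.001
gripper_force: 1.5
```

```bash
python3 go.py; python3 look.py
```

```text
stand depth -14.7 mm r 50.4 clock 18.8 z axis in stand [ 0.656  0.278 -0.702] x [ 0.755 -0.224  0.617] F [-2.  -2.8 -2.5] t 15.43
rotvec to level-forward, tool axes [-0.169  0.843 -0.336] j [ 0.37 -0.33 -0.77  0.09 -0.34  0.93]
wheel mod 72 deg: 0.7500000000000001 [(1, 4011), (0, 3927), (2, 3644), (71, 3391), (3, 3147), (70, 2674), (4, 2539), (69, 1939)]
```

Emit:
jog_arm:
  moves:
    - [0, -0.0006, 0, 0, 0, 0]
    - [0, 0, 0, 0, 0, 0]
    - [0, 0.008, 0, 0, 0, 0]
    - [-0.018, 0, -0.016, 0, 0, 0]
    - [-0.018, 0, -0.016, 0, 0, 0]
    - [-0.018, 0, -0.016, 0, 0, 0]
    - [0, 0, 0, 0, 0, 0]

```text
t: 16.35
tool_pos: [0.4137, 0.0107, 0.2275]
tool_rot: [0.917, -0.088, 0.354, -0.162]
force: [0.3, -0.3, 0.6]
finger_gap: 0.001
gripper_force: 0.0
```

```bash
python3 go.py; python3 look.py pics/e.png
```

```text
stand depth -86.9 mm r 53.0 clock 26.3 z axis in stand [ 0.659  0.282 -0.698] x [ 0.752 -0.224  0.62 ] F [ 0.4 -0.3  0.6] t 16.35
rotvec to level-forward, tool axes [-0.173  0.838 -0.337] j [ 0.51 -0.56 -0.96  0.32 -0.4   0.63]
wheel mod 72 deg: 0.5 [(0, 4102), (1, 4090), (2, 3631), (71, 3612), (3, 3061), (70, 2930), (4, 2436), (69, 2161)]
```

View pics/e.png

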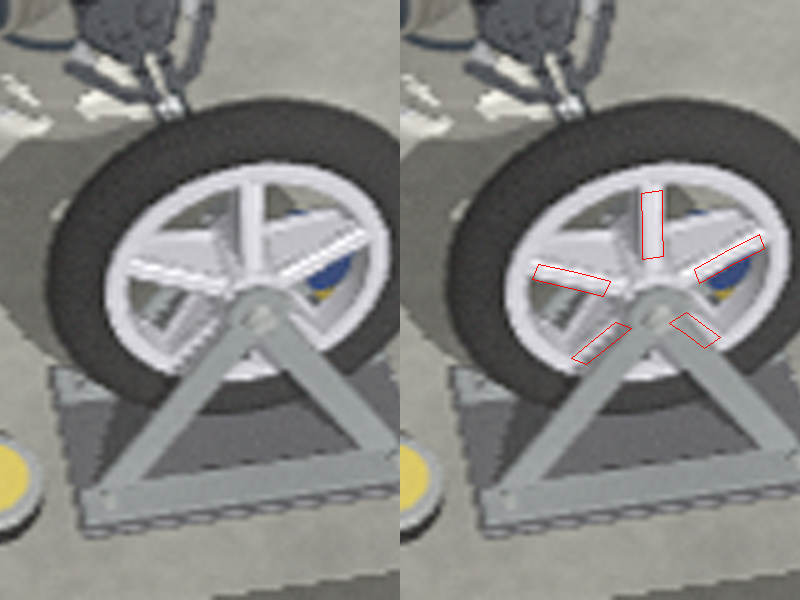

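The picture shows one spoke standing straight up, at column 252 and rows 185–260 in the left crop. No valve shows in any of the upper gaps, so it is at the bottom, behind the legs. The stand hasn't moved, and the finger is clear of the wheel, 87 mm in front of its centre plane.

```bash
python3 -c "
from bench import bot; print(bot.sign_off())"
```

```text
the job is handed in; nothing more can be done
None
```

I turned the wheel about 130° with two strokes on the spokes, leaving it within about 0.5° of the valve-at-bottom position by the spoke fit (the valve itself is hidden behind the legs); the gripper is clear and the job is handed in at about 16 s.

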